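# Uncover the air valves and shut the disc-handled one

## Robot

A 7-joint arm with a two-finger parallel gripper is mounted at the origin on the work surface. World frame = base frame: x ahead of the robot, y to its left, z up, the work surface at z = 0. Lengths are in m, angles in rad, forces in N, time in s.
With the tool pointing down it reaches from about 0.425 to 0.925 m from the base axis. Payload 6.8 kg.
Tool frame: the origin (TCP) lies at the very end of the fingers, on their centre line; the grasp point (between the pads) lies 19 mm behind it (env.tcp_to_grasp is the distance from the TCP to the grasp point, in m); z points along the fingers, y is the direction in which the jaws open and shut (so a half turn about z gives the same grasp; the last joint's range is limited). The gripper opens to 85 mm and grips with 20 to 120 N. Pads are 22 mm wide; open, the fingers measure 114 mm over their backs; the gripper's body (76 mm by 85 mm) begins 54 mm behind the grasp point. The pads swing forward as they close: fully open they stand 13 mm farther back than shut.
Start: joints at [-1.368, 0.477, 0.022, 1.555, -0.011, 1.109, -0.083], TCP at [0.206, 0.643, 0.231] pointing down, gripper open.
Joint ranges: [-2.96, 2.96], [-0.34, 2.1], [-1.41, 1.46], [0.24, 2.44], [-1.37, 4.51], [0.17, 1.92], [-2.96, 2.96]. Speed limits (rad/s): [2.39, 2.39, 3.14, 3.14, 3.14, 3.14, 3.14].

## Interface

Orientations are given as a unit quaternion [w, x, y, z].
In Python, from station import env gives the robot as it stands. The module is installed in compiled form; this text tells all that it offers.
- The arm moves only by the shell command python3 -m crank 'ROWS' [OPENING] [FORCE]. ROWS is JSON, a list of rows, each an object with "dp": the shift along the tool's x, y, z in m, a list of three; "dr": the turn, a rotation vector about the tool's x, y, z in rad, a list of three. A call has 1 to 5 rows; each row is the pose to reach, as a shift and turn from the pose commanded when the call began, along the tool's axes at that moment; what a row does not reach only later rows make up. A row lasts 1/12 s, in which the tool goes at most 41.7 mm and 7.16 degrees, less where a joint would pass 70% of its speed; a pose out of reach is approached as far as the arm can. A call with a gripper value outside its range is refused whole. OPENING is the closure, from 0 (fully open) to 1 (shut), set as the call begins (- or left out, the last holds). The fingers move at their own pace and stop on an object; FORCE is the grip in N (left out, the last holds). Time passes only in rows, so rows that repeat a pose let the fingers close. It gives the time, the measured TCP pose, the force and the opening at its end, in the units of the state.
- env.read_state(): the state, without advancing time (a new reading comes with each control period).
- env.snapshot(name): name is "side" or "top"; returns the picture (480x640x3 uint8, red, green, blue); there is no depth.
- env.camera_params(name): a dict with "K" (3x3 intrinsics, pixels), "extrinsics" (4x4, takes a point from world to camera coordinates). Camera axes: x right, y down, z forward; pixel columns grow to the right and rows downward; lengths in m; the calibration is good to about 2 mm. A picture is of the moment at which its call begins. camera_params takes no time and is no camera call.
- env.finish_job(): hands the job in, once; it reports no verdict.
The state is a dict: "time": time; "q": joint angles; "dq": joint speeds; "joint_efforts": joint torques, N m; "eef_pos": TCP position; "tcp_rot": TCP orientation; "ft_force": force on the tool from outside, world axes, zero at the start; "ft_torque": the same for the moment, N m; "finger_gap": opening from 0.0 (shut) to 1.0 (fully open).
Only numpy, scipy, OpenCV 4.12 (cv2) and the standard library are available. Lean on these libraries where they do the work, as an engineer would, in place of code of your own. Each camera call takes 0.05 s, during which the arm holds its last target. There are 200 camera calls.

## Task

Slide the cover plate of the air-valve box straight back, away from the robot, until it lies fully back on the rear deck; slide it without lifting it out of its guides. Then push the valve handle that ends in a round disc shut, a quarter turn to its stop. Push only, and leave the other, straight handle as it is, and the things around the box where they stand.

Things in the scene. Friction and masses are not known exactly. Their poses are not given: they have to be found in the camera images.
- valve_box: Fixed grey steel box, 332 (x) x 326 (y) x 97 mm high. Origin: centre of its underside on the bench; x points from its front (robot side) to its rear, y to its left. Front half: open bay, inner x -160 to -10 mm, y -150 to 150 mm, floor 12 mm over the bench, with two valves side by side. Two brass pipe stubs stick out 30 mm at the front, 35 mm over the bench.
- deck (a point): Middle of the rear deck's top (box x = +75 mm, 85 mm over the bench), a solid surface from box x = -10 to 160 mm onto which the cover slides. Ledges 7 mm wide on the bay's sides carry the cover at the same height. Side guides (inner faces y = +-157 mm) and the front and rear walls (inner faces x = -160 and +160 mm, the cover's end stops) rise 12 mm above it.
- cover: Loose aluminium cover plate, 155 (x) x 310 (y) x 4 mm, about 0.45 kg, lying over the bay with 2 mm of play at each side guide. Origin: centre of its underside, 85 mm over the bench; axes as the box's. Its origin is at box x = -80 to -68 mm at the start and +82 mm when against the rear stop.
- bar (a point): Middle of the top of the black bar fixed on the centre of the cover, 26 mm above the cover's origin. The bar is 90 mm long (y), 12 mm thick (x) and stands 22 mm above the plate; a push on its robot side slides the cover back.
- disc_valve: Brass ball valve with the DISC-ENDED handle, in the left or the right place of the bay, under the cover; pipe along the box's x. Origin: on the bay floor (12 mm over the bench) below the handle's upright pivot axis; axes as the box's. Above the origin: pipe top 33 mm, valve body (30 mm thick) top 38 mm, handle mid-height 52 mm. The other valve's pivot is about 145 mm to the side.
- disc_handle (a joint): Angle of the disc-ended handle, rad: 0 = open, pointing to the box's front (-x); grows clockwise seen from above, by way of front-left; 1.571 = shut, at its stop, pointing to the box's left (+y). Starts between 0 and 0.25. A stiff pivot (about 0.15 N m) leaves it where it is put.
- disc_tip (a point): Centre of the steel disc ending the handle to be shut, 50 mm from the pivot axis, at the handle's mid-height (64 mm over the bench). Disc 30 mm in diameter, from 6 mm below this point to 12 mm above; the arm from pivot to disc is 12 mm wide and thick; the handle reaches 65 mm from the axis. The point's x points from disc to pivot.
- plain_valve: The other brass ball valve, in the other place, same body and origin; its handle is a straight bar with no disc. To be left alone.
- plain_tip (a point): Point on the straight handle (steel bar 12 x 12 mm, reaching 65 mm from its pivot), 50 mm from its pivot axis, at mid-height (64 mm over the bench). It starts open like the other, pointing to the front (0 to 0.25 rad turned clockwise).
- solder_spool: Bystander: loose grey spool, 54 mm diameter, 38 mm tall, standing on the bench left of the box. Origin: centre of its underside.
- screw_jar: Bystander: loose pale jar with a white cap, 56 mm diameter, 75 mm tall, standing on the bench right of the box. Origin: centre of its underside.
- gearmotor: Bystander: loose small gearmotor, 45 mm wide, 45 mm tall, 120 mm long with its shaft, on the bench right of the box. Origin: under the centre of its square gear housing.

How it is judged:
On the way, in this order (a step that is already met when the one before it is completed fails the run):
1. the cover has been slid fully back onto the rear deck, the valve not yet shut (x of cover in the frame of valve_box above 0.062 m and value of joint disc_handle below 1 rad), for 0.2 s.
2. the disc-ended handle has been pushed shut (value of joint disc_handle above 1.45 rad), for 0.2 s.
At the end, for the whole second after the job is handed in: The cover lies flat and at rest in its guides within 20 mm of the rear stop, the disc-ended handle is within about 0.12 rad (7 degrees) of its shut stop, and the straight handle's end is within 12 mm of where it was (x of cover in the frame of valve_box above 0.062 m and z of cover in the frame of valve_box below 0.09 m and angle between cover's own z axis and vertical below 0.05 rad and linear speed of cover below 0.02 m/s and value of joint disc_handle above 1.45 rad and distance of plain_tip from where it was at the start of the episode below 0.012 m); the robot touches nothing.
It fails at once if the cover is lifted more than 15 mm or tipped out of its guides (z of cover in the frame of valve_box above 0.1 m or angle between cover's own z axis and vertical above 0.2 rad).
It fails at once if the straight handle is turned (its end moved more than 12 mm) (distance of plain_tip from where it was at the start of the episode above 0.012 m).
It fails at once if a bystander is lifted or pushed more than 30 mm (distance of any of solder_spool, screw_jar, gearmotor from where it was at the start of the episode above 0.03 m).
It also fails if it takes over 50 s, if anything falls off the work surface, if the arm or the gripper's body presses on something with over 40 N, if the wrist force passes 120 N, or if a joint passes its speed limit or range.

## Working session

There is one attempt and no reset: what is moved stays moved. The work goes in short steps, Python scripts to look and compute and a shell command to move; the robot and the scene stay as the last step left them, time stands still between calls to the robot, and variables do not carry over. Pictures are saved under pics/ and viewed, about 8 in all and at most 12, crops included, and the job is handed in when it is done.

```bash
mkdir -p pics
python3 - <<'E'
from station import env
import cv2,numpy as np
for n in("side","top"):
    cv2.imwrite(f"pics/{n}0.png",env.snapshot(n)[:,:,::-1]); p=env.camera_params(n); print(n,np.round(p["K"],1).tolist(),np.round(p["extrinsics"],4).tolist())
s=env.read_state();print(s["time"],s["eef_pos"],s["tcp_rot"],s["finger_gap"])
E
```

```text
side [[468.0, 0.0, 329.2], [0.0, 468.0, 237.6], [0.0, 0.0, 1.0]] [[-0.9849, -0.1721, -0.0172, 0.5883], [-0.0828, 0.5562, -0.8269, 0.1248], [0.1519, -0.813, -0.5621, 0.7015], [0.0, 0.0, 0.0, 1.0]]
top [[544.8, 0.0, 316.2], [0.0, 544.8, 241.9], [0.0, 0.0, 1.0]] [[-0.0779, -0.9969, -0.0069, 0.0656], [-0.9768, 0.0777, -0.1997, 0.5969], [0.1997, -0.0088, -0.9798, 1.0111], [0.0, 0.0, 0.0, 1.0]]
0.1 [0.20627536 0.64213195 0.23041138] [-8.04533636e-05  1.54785441e-01  9.87947746e-01 -8.44105894e-04] 1.00489705606509
```

View pics/top0.png

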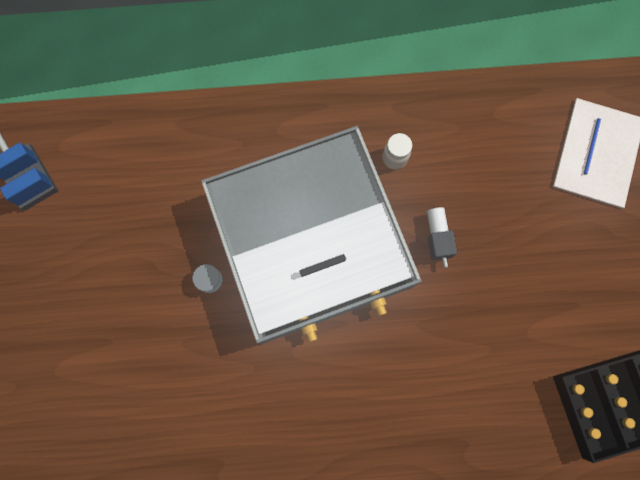

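View pics/side0.png

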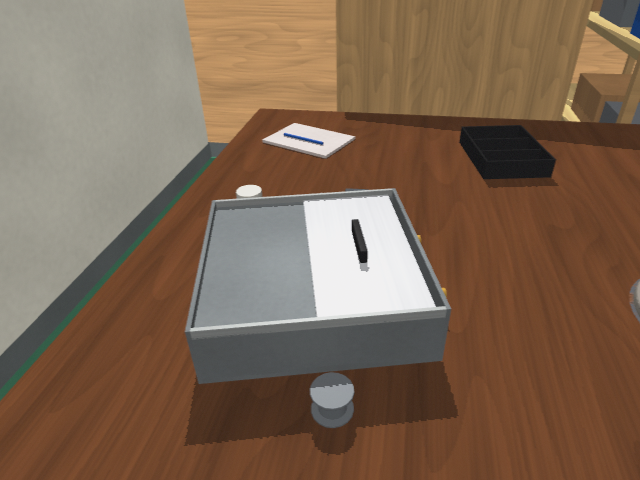

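Top view: rim corners are at (203,182), (358,128), (419,281) and (258,341), with the bar from (300,272) to (345,259). The side view shows the same rim at (190,328), (445,305), (396,190) and (213,201). The cover lies over the front bay.

```bash
cat > h.py <<'E'
from station import env
import numpy as np,cv2
from scipy.optimize import least_squares
C={n:env.camera_params(n) for n in("side","top")}
def proj(n,P):
    P=np.atleast_2d(P);E=np.array(C[n]["extrinsics"]);c=P@E[:3,:3].T+E[:3,3];u=c@np.array(C[n]["K"]).T;return u[:,:2]/u[:,2:]
def ray(n,uv,z):
    E=np.array(C[n]["extrinsics"]);R=E[:3,:3];o=-R.T@E[:3,3];d=R.T@np.linalg.solve(C[n]["K"],[*uv,1]);return o+d*(z-o[2])/d[2]
def b2w(b,P):
    P=np.atleast_2d(P).astype(float);c,s=np.cos(b[2]),np.sin(b[2]);return P@np.array([[c,-s,0],[s,c,0],[0,0,1]]).T+[b[0],b[1],0]
def w2b(b,P):
    c,s=np.cos(b[2]),np.sin(b[2]);return (np.atleast_2d(P)-[b[0],b[1],0])@np.array([[c,-s,0],[s,c,0],[0,0,1]])
E
python3 - <<'E'
from h import *
K=np.array([[.166,.163,.097],[.166,-.163,.097],[-.166,-.163,.097],[-.166,.163,.097]])
T=np.array([[203,182],[358,128],[419,281],[258,341]]);S=np.array([[190,328],[213,201],[396,190],[445,305]])
for nm,f in dict(top=lambda b:(proj("top",b2w(b,K))-T).ravel(),side=lambda b:(proj("side",b2w(b,K))-S).ravel(),both=lambda b:np.r_[(proj("top",b2w(b,K))-T).ravel(),(proj("side",b2w(b,K))-S).ravel()]).items():
    r=least_squares(f,[.65,0,.2]);print(nm,r.x,np.round(r.fun,1))
b=r.x
for p in [(300,272),(345,259)]: print("bar",w2b(b,ray("top",p,.111)))
for p in [(356,222),(363,260)]: print("bar side",w2b(b,ray("side",p,.111)))
for n,p,z in[("spool",(207,279),.038),("jar",(399,145),.075),("motor",(443,244),.045)]: q=ray("top",p,z);print(n,q,w2b(b,q))
E
```

```text
top [0.61660993 0.02996009 0.27363202] [-1.5 -1.7 -0.  -2.2  2.8  1.  -1.3  2.2]
side [0.61869123 0.02590677 0.27529496] [-4.2 -0.2  0.  -3.1 -1.3 -3.8  5.2  0.5]
both [0.61771234 0.02822559 0.27424272] [-0.7 -2.2  0.7 -2.8  3.7  0.3 -0.3  1.5 -4.4  1.2  0.2 -2.5 -0.7 -3.1
  5.9  1.9]
bar [[-0.07231293  0.04631146  0.111     ]]
bar [[-0.07831396 -0.04049357  0.111     ]]
bar side [[-0.07271743 -0.03048336  0.111     ]]
bar side [[-0.06767529  0.06953778  0.111     ]]
spool [0.54704476 0.24005344 0.038     ] [[-0.01065997  0.22305002  0.038     ]]
jar [ 0.78222015 -0.16283468  0.075     ] [[ 0.10661767 -0.22847214  0.075     ]]
motor [ 0.57907747 -0.23301858  0.045     ] [[-0.10794073 -0.2410186   0.045     ]]
```

Run:
```python
from h import *
b=[.6172,.0285,.274]
out=[]
K=np.array([[.166,.163,.097],[.166,-.163,.097],[-.166,-.163,.097],[-.166,.163,.097]])
I=K.copy();I[:,:2]=np.sign(K[:,:2])*[.160,.157]
B=np.array([[-.068,.045,.111],[-.068,-.045,.111],[-.08,-.045,.111],[-.08,.045,.111]])
for n,(x,y,w,h) in dict(top=(190,115,240,240),side=(180,180,280,210)).items():
    s=400/w if n=="top" else 400/w
    im=cv2.imread(f"pics/{n}0.png")[y:y+h,x:x+w];im=cv2.resize(im,None,fx=s*1,fy=s*1,interpolation=cv2.INTER_CUBIC)
    for P,c in((K,(0,0,255)),(I,(0,255,255)),(B,(0,255,0))):
        cv2.polylines(im,[np.int32((proj(n,b2w(b,P))-[x,y]+.5)*s*16)],True,c,1,cv2.LINE_AA,4)
    out.append(cv2.copyMakeBorder(im,0,400-im.shape[0],0,0,0))
cv2.imwrite("pics/ov.png",np.hstack(out))
```

```text
(no output)
```

View pics/ov.png

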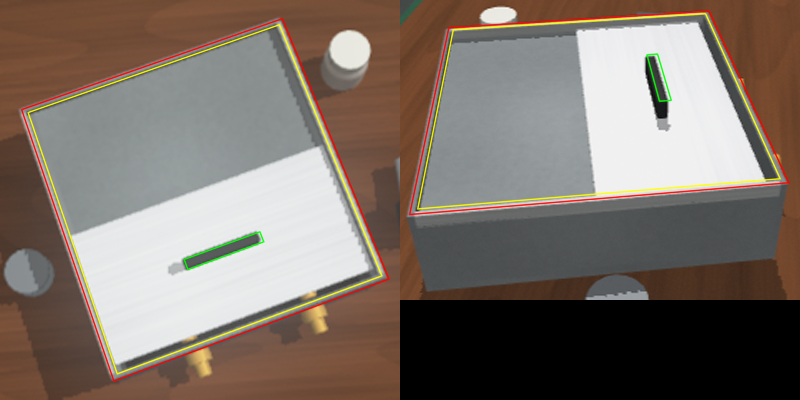

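```bash
python3 -m crank '[{"dp":[-0.03,-0.03,0],"dr":[0,0,-0.117]},{"dp":[-0.06,-0.06,0],"dr":[0,0,-0.234]},{"dp":[-0.085,-0.09,0],"dr":[0,0,-0.351]},{"dp":[-0.11,-0.12,0],"dr":[0,0,-0.468]},{"dp":[-0.137,-0.146,0],"dr":[0,0,-0.585]}]' 1 40
cat >> h.py <<'E'
B=[.6172,.0285,.274]
def go(target=None):
    "state in box frame, and shift to box-frame target in tool axes"
    from scipy.spatial.transform import Rotation as R
    s=env.read_state();p=w2b(B,s["eef_pos"])[0];r=R.from_quat(np.array(s["tcp_rot"])[[1,2,3,0]])
    print("t",round(s["time"],2),"box",np.round(p,4),"world",np.round(s["eef_pos"],3),"F",np.round(s["ft_force"],1),"toolx yaw in box",round(float(np.arctan2(*r.as_matrix()[1::-1,0])-B[2]),3),"q7",np.round(s["q"][6],2))
    if target is not None: print("dp",np.round(r.as_matrix().T@(b2w(B,target)[0]-s["eef_pos"]),4))
E
python3 -c "
from h import *
go([-.11,0,.2])"
```

```text
time: 0.52
eef_pos: [0.2922, 0.4592, 0.2308]
tcp_rot: [-0.0, -0.14, 0.99, -0.001]
ft_force: [1.3, 0.5, 0.5]
finger_gap: 0.303
t 0.52 box [-0.1963  0.5026  0.2308] world [0.292 0.459 0.231] F [1.3 0.5 0.5] toolx yaw in box -3.135 q7 0.72
dp [-0.0832 -0.5031  0.0313]
```

```bash
python3 -m crank '[{"dp":[-0.01,-0.04,0]},{"dp":[-0.02,-0.08,0]},{"dp":[-0.03,-0.12,0]},{"dp":[-0.04,-0.16,0]},{"dp":[-0.05,-0.2,0]}]'; python3 -m crank '[{"dp":[-0.01,-0.04,0]},{"dp":[-0.015,-0.08,0]},{"dp":[-0.02,-0.12,0]},{"dp":[-0.025,-0.16,0]},{"dp":[-0.03,-0.2,0]}]' >/dev/null
python3 -c "
from h import *
go([-.11,0,.15])"
```

```text
t 0.52 box [-0.1963  0.5026  0.2308] world [0.292 0.459 0.231] F [1.3 0.5 0.5] toolx yaw in box -3.135 q7 0.72
dp [-0.0833 -0.503   0.0813]invalid input at $[0]: expected keys dp, dr
invalid input at $[0]: expected keys dp, dr
```

Both keys are required in every row, so I'll retype the moves.

```bash
python3 -m crank '[{"dp":[-0.01,-0.04,0],"dr":[0,0,0]},{"dp":[-0.02,-0.08,0],"dr":[0,0,0]},{"dp":[-0.03,-0.12,0],"dr":[0,0,0]},{"dp":[-0.04,-0.16,0],"dr":[0,0,0]},{"dp":[-0.05,-0.2,0],"dr":[0,0,0]}]'; python3 -m crank '[{"dp":[-0.01,-0.04,0],"dr":[0,0,0]},{"dp":[-0.015,-0.08,0],"dr":[0,0,0]},{"dp":[-0.02,-0.12,0],"dr":[0,0,0]},{"dp":[-0.025,-0.16,0],"dr":[0,0,0]},{"dp":[-0.03,-0.2,0],"dr":[0,0,0]}]' >/dev/null
python3 -c "
from h import *
go([-.11,0,.15])"
```

```text
time: 0.93
eef_pos: [0.3949, 0.2807, 0.2312]
tcp_rot: [-0.0, -0.137, 0.991, -0.0]
ft_force: [1.5, 0.7, 0.3]
finger_gap: 0.001
t 1.35 box [-0.116   0.1031  0.2312] world [0.478 0.096 0.231] F [ 1.2  0.6 -0.4] toolx yaw in box -3.141 q7 1.56
dp [-0.006  -0.1031  0.0812]
```

```bash
python3 -m crank '[{"dp":[0,-0.04,0.02],"dr":[0,0,0]},{"dp":[0.0,-0.075,0.04],"dr":[0,0,0]},{"dp":[0,-0.103,0.06],"dr":[0,0,0]},{"dp":[0,-0.103,0.081],"dr":[0,0,0]},{"dp":[0,-0.103,0.081],"dr":[0,0,0]}]'
python3 - <<'E'
from h import *
go([-.115,0,.096])
a=[cv2.resize(env.snapshot(n)[y:y+200,x:x+266,::-1],(400,300)) for n,x,y in(("top",180,150),("side",190,130))]
cv2.imwrite("pics/pre.png",np.hstack(a))
E
```

```text
time: 1.77
eef_pos: [0.5027, -0.0031, 0.1467]
tcp_rot: [-0.004, -0.135, 0.991, -0.0]
ft_force: [-0.9, 0.9, 0.1]
finger_gap: 0.001
t 1.77 box [-0.1188  0.0006  0.1467] world [ 0.503 -0.003  0.147] F [-0.9  0.9  0.1] toolx yaw in box -3.145 q7 1.83
dp [-0.0041 -0.0006  0.0507]
```

View pics/pre.png

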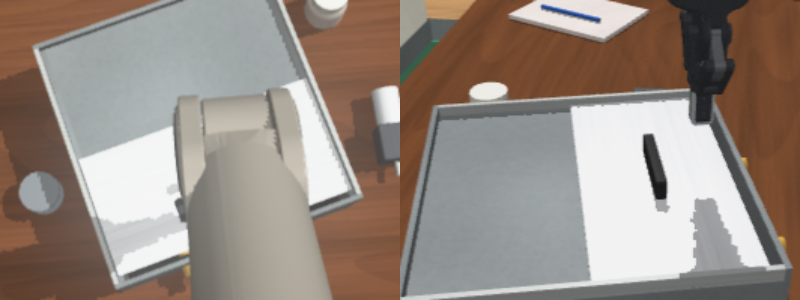

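The left panel is the top view, where the arm hides the bar. The right panel is the side view: the shut fingers at about (703,115) sit on the robot side of the bar at (655,165), clear of it. Next I go down and push.

```bash
python3 -m crank '[{"dp":[0,0,0.025],"dr":[0,0,0]},{"dp":[0,0,0.04],"dr":[0,0,0]},{"dp":[0,0,0.05],"dr":[0,0,0]},{"dp":[0,0,0.05],"dr":[0,0,0]}]'
python3 -m crank '[{"dp":[-0.01,0,0],"dr":[0,0,0]},{"dp":[-0.02,0,0],"dr":[0,0,0]},{"dp":[-0.03,0,0],"dr":[0,0,0]},{"dp":[-0.04,0,0],"dr":[0,0,0]},{"dp":[-0.05,0,0],"dr":[0,0,0]}]'
python3 -c "
from h import *
go([.06,0,.097])"
```

```text
time: 2.2
eef_pos: [0.5048, 0.0006, 0.0997]
tcp_rot: [-0.001, -0.138, 0.99, 0.0]
ft_force: [-0.3, 0.8, -0.3]
finger_gap: -0.0
time: 2.62
eef_pos: [0.5544, 0.013, 0.1007]
tcp_rot: [-0.0, -0.137, 0.991, 0.0]
ft_force: [-4.0, -1.9, 2.0]
finger_gap: -0.001
t 2.62 box [-0.0647  0.0021  0.1007] world [0.554 0.013 0.101] F [-4.  -1.9  2. ] toolx yaw in box -3.141 q7 1.85
dp [-0.1247 -0.0021  0.0036]
```

```bash
python3 -m crank '[{"dp":[-0.016,-0.001,0.002],"dr":[0,0,0]},{"dp":[-0.032,-0.002,0.003],"dr":[0,0,0]},{"dp":[-0.048,-0.002,0.003],"dr":[0,0,0]},{"dp":[-0.064,-0.002,0.003],"dr":[0,0,0]},{"dp":[-0.08,-0.002,0.003],"dr":[0,0,0]}]'
python3 -m crank '[{"dp":[-0.01,0,0],"dr":[0,0,0]},{"dp":[-0.02,0,0],"dr":[0,0,0]},{"dp":[-0.03,0,0],"dr":[0,0,0]},{"dp":[-0.037,0,0],"dr":[0,0,0]},{"dp":[-0.041,0,0],"dr":[0,0,0]}]'
python3 -c "
from h import *
go([.062,0,.097])"
```

```text
time: 3.03
eef_pos: [0.6321, 0.0328, 0.0971]
tcp_rot: [-0.0, -0.137, 0.991, -0.0]
ft_force: [-2.2, -1.0, 0.3]
finger_gap: -0.001
time: 3.45
eef_pos: [0.6714, 0.0441, 0.0971]
tcp_rot: [0.0, -0.137, 0.991, 0.0]
ft_force: [-4.7, -0.9, 1.9]
finger_gap: 0.001
t 3.45 box [0.0564 0.0004 0.0971] world [0.671 0.044 0.097] F [-4.7 -0.9  1.9] toolx yaw in box -3.141 q7 1.84
dp [-0.0056 -0.0004  0.0001]
```

Push the last few mm, then back off and rise to look into the bay.

```bash
python3 -m crank '[{"dp":[-0.005,0,0],"dr":[0,0,0]},{"dp":[-0.008,0,0],"dr":[0,0,0]},{"dp":[-0.008,0,0],"dr":[0,0,0]}]'
python3 -m crank '[{"dp":[0.02,0,0],"dr":[0,0,0]},{"dp":[0.03,0,-0.03],"dr":[0,0,0]},{"dp":[0.05,0,-0.07],"dr":[0,0,0]},{"dp":[0.06,0.03,-0.1],"dr":[0,0,0]},{"dp":[0.08,0.06,-0.1],"dr":[0,0,0]}]'
python3 -m crank '[{"dp":[0.02,0.035,0],"dr":[0,0,0]},{"dp":[0.04,0.07,0],"dr":[0,0,0]},{"dp":[0.05,0.105,0],"dr":[0,0,0]},{"dp":[0.06,0.145,0],"dr":[0,0,0]},{"dp":[0.07,0.18,0],"dr":[0,0,0]}]'
python3 - <<'E'
from h import *
go([-.1,0,.2])
a=[]
for n,x,y in(("top",190,115),("side",180,170)):
    im=env.snapshot(n)[:,:,::-1];cv2.imwrite(f"pics/{n}1.png",im);a.append(cv2.resize(im[y:y+240,x:x+240] if n=="top" else im[y:y+280,x:x+280],(400,400),interpolation=cv2.INTER_CUBIC))
cv2.imwrite("pics/bay.png",np.hstack(a))
E
```

```text
time: 3.7
eef_pos: [0.6788, 0.0461, 0.0972]
tcp_rot: [0.0, -0.137, 0.991, 0.0]
ft_force: [-1.2, -0.1, 0.4]
finger_gap: -0.0
time: 4.12
eef_pos: [0.5904, 0.0798, 0.2039]
tcp_rot: [0.007, -0.134, 0.991, -0.0]
ft_force: [1.0, 0.8, 0.1]
finger_gap: 0.003
time: 4.53
eef_pos: [0.4682, 0.2385, 0.1981]
tcp_rot: [0.001, -0.137, 0.991, 0.001]
ft_force: [0.8, 0.5, -0.5]
finger_gap: -0.002
t 4.53 box [-0.0866  0.2425  0.1981] world [0.468 0.239 0.198] F [ 0.8  0.5 -0.5] toolx yaw in box -3.141 q7 1.32
dp [ 0.0135 -0.2425 -0.0023]
```

View pics/bay.png

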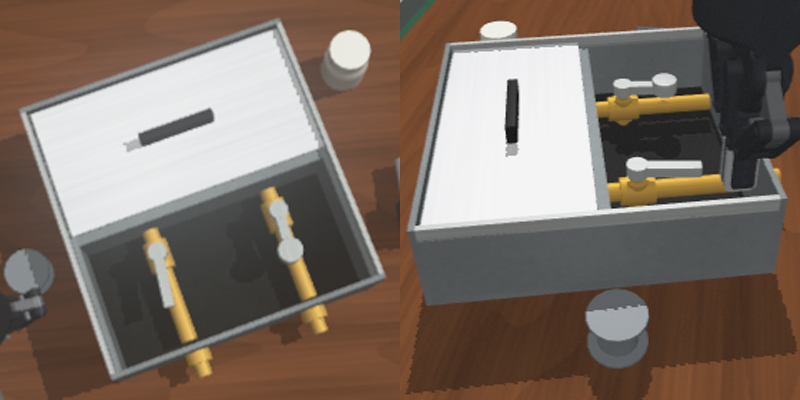

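Crop scale is 1.667. In the top view the disc at (290,250) belongs to the right valve, with its pivot at (280,210). The plain handle runs from (157,252) to (167,305). The cover is fully back, with a strip of deck showing.

Run:
```python
from h import *
f=lambda c:(190+c[0]*.6,115+c[1]*.6)
g=lambda c:(180+c[0]*.7,170+c[1]*.7)
for n,c,z in[("disc",(290,249),.076),("pivot",(280,210),.07),("ppivot",(157,252),.07),("pend",(167,305),.07)]: print(n,np.round(w2b(B,ray("top",f(c),z)),4))
for n,c,z in[("disc",(664-400,79),.076),("pivot",(623-400,86),.07)]: print(n,"side",np.round(w2b(B,ray("side",g(c),z)),4))
```

```text
disc [[-0.0953 -0.075   0.076 ]]
pivot [[-0.0475 -0.0815  0.07  ]]
ppivot [[-0.0445  0.07    0.07  ]]
pend [[-0.1064  0.0798  0.07  ]]
disc side [[-0.0943 -0.0733  0.076 ]]
pivot side [[-0.0451 -0.0735  0.07  ]]
```

Both views agree: the pivot is near (-0.046,-0.075), the disc 49 mm ahead of it, and the valves 145 mm apart. Next I fly to the right of the disc.

```bash
python3 -m crank '[{"dp":[0.005,-0.04,0],"dr":[0,0,0]},{"dp":[0.01,-0.08,0],"dr":[0,0,0]},{"dp":[0.01,-0.12,0],"dr":[0,0,0]},{"dp":[0.01,-0.16,0],"dr":[0,0,0]},{"dp":[0.01,-0.2,0],"dr":[0,0,0]}]' >/dev/null
python3 -m crank '[{"dp":[0,-0.04,0],"dr":[0,0,0]},{"dp":[0,-0.08,0.01],"dr":[0,0,0]},{"dp":[0,-0.12,0.025],"dr":[0,0,0]},{"dp":[0,-0.155,0.05],"dr":[0,0,0]},{"dp":[0,-0.155,0.06],"dr":[0,0,0]}]'
python3 -c "
from h import *
go([-.094,-.114,.1])"
```

```text
time: 5.47
eef_pos: [0.5559, -0.1172, 0.1363]
tcp_rot: [0.001, -0.132, 0.991, -0.003]
ft_force: [-0.3, 0.6, -0.2]
finger_gap: -0.002
t 5.47 box [-0.0985 -0.1237  0.1363] world [ 0.556 -0.117  0.136] F [-0.3  0.6 -0.2] toolx yaw in box -3.151 q7 2.1
dp [-0.0044  0.0099  0.0362]
```

```bash
python3 -m crank '[{"dp":[0,0,0],"dr":[0,0,0]},{"dp":[0,0,0.01],"dr":[0,0,0]},{"dp":[0,0,0.02],"dr":[0,0,0]},{"dp":[0,0,0.03],"dr":[0,0,0]},{"dp":[0,0,0.03],"dr":[0,0,0]}]'
python3 - <<'E'
from h import *
go([-.094,-.114,.06])
im=env.snapshot("side")[:,:,::-1];cv2.imwrite("pics/s2.png",cv2.resize(im[150:390,220:540],(800,600)))
E
```

```text
time: 5.88
eef_pos: [0.5544, -0.1065, 0.1056]
tcp_rot: [-0.001, -0.138, 0.99, 0.001]
ft_force: [-1.3, 0.3, -0.4]
finger_gap: 0.0
t 5.88 box [-0.097  -0.1129  0.1056] world [ 0.554 -0.106  0.106] F [-1.3  0.3 -0.4] toolx yaw in box -3.139 q7 2.11
dp [-0.0031 -0.0011  0.0455]
```

View pics/s2.png

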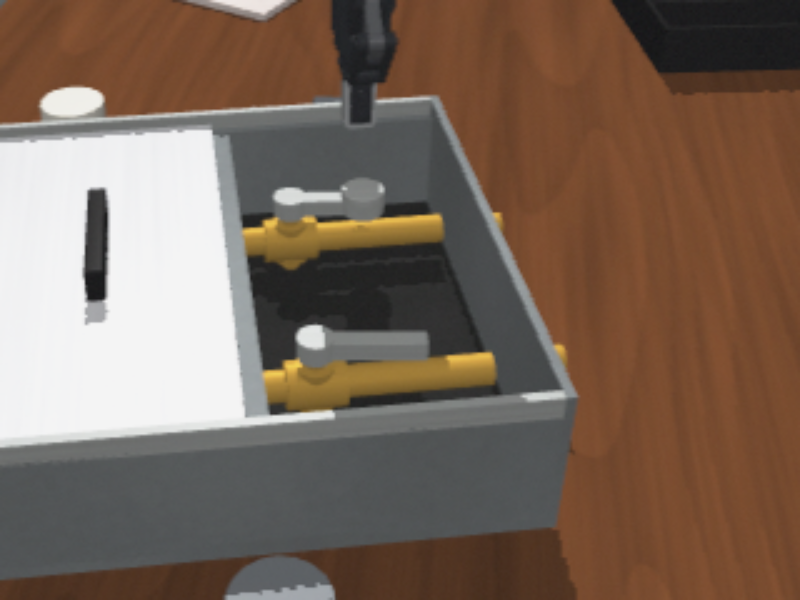

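The shut fingertip at (358,120) is in line with the disc at (362,195) and to its right. The bay ahead of it is clear, so I go down.

```bash
python3 -m crank '[{"dp":[0,-0.002,0.012],"dr":[0,0,0]},{"dp":[0,-0.002,0.024],"dr":[0,0,0]},{"dp":[0,-0.002,0.036],"dr":[0,0,0]},{"dp":[0,-0.002,0.045],"dr":[0,0,0]},{"dp":[0,-0.002,0.045],"dr":[0,0,0]}]'
python3 -c "
from h import *
go([-.1027,-.0889,.06])"
```

```text
time: 6.35
eef_pos: [0.5542, -0.1099, 0.0597]
tcp_rot: [-0.002, -0.137, 0.991, 0.0]
ft_force: [-0.2, 0.3, 0.4]
finger_gap: 0.0
t 6.35 box [-0.0981 -0.1162  0.0597] world [ 0.554 -0.11   0.06 ] F [-0.2  0.3  0.4] toolx yaw in box -3.141 q7 2.14
dp [ 0.0046  0.0273 -0.0002]
```

```bash
python3 -m crank '[{"dp":[0,0.011,0],"dr":[0,0,0]},{"dp":[0.003,0.02,0],"dr":[0,0,0]},{"dp":[0.005,0.028,0],"dr":[0,0,0]},{"dp":[0.006,0.036,0],"dr":[0,0,0]},{"dp":[0.006,0.044,0],"dr":[0,0,0]}]'
python3 - <<'E'
from h import *
go([-.1006,-.0545,.06])
im=env.snapshot("side")[:,:,::-1];cv2.imwrite("pics/s3.png",cv2.resize(im[190:340,270:470],(600,450)))
E
```

```text
time: 6.77
eef_pos: [0.5377, -0.0691, 0.0628]
tcp_rot: [0.0, -0.137, 0.991, -0.0]
ft_force: [0.1, -2.9, -0.3]
finger_gap: -0.002
t 6.77 box [-0.1029 -0.0724  0.0628] world [ 0.538 -0.069  0.063] F [ 0.1 -2.9 -0.3] toolx yaw in box -3.142 q7 2.07
dp [-0.0023  0.0179  0.0028]
```

View pics/s3.png

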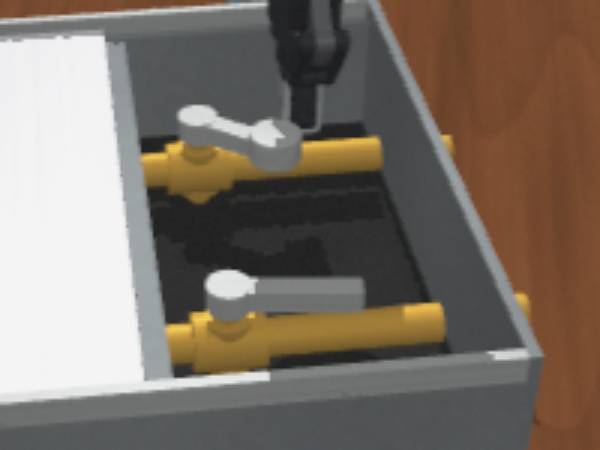

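The handle is about 0.6 rad round, with the finger at (305,115) behind the disc at (275,145). I follow the arc on.

```bash
python3 -m crank '[{"dp":[0,0.009,0.001],"dr":[0,0,0]},{"dp":[-0.002,0.018,0.002],"dr":[0,0,0]},{"dp":[-0.006,0.026,0.002],"dr":[0,0,0]},{"dp":[-0.011,0.034,0.002],"dr":[0,0,0]},{"dp":[-0.018,0.041,0.002],"dr":[0,0,0]}]'
python3 -m crank '[{"dp":[-0.004,0.003,0],"dr":[0,0,0]},{"dp":[-0.008,0.006,0],"dr":[0,0,0]},{"dp":[-0.011,0.006,0],"dr":[0,0,0]},{"dp":[-0.013,0.006,0],"dr":[0,0,0]}]'
python3 - <<'E'
from h import *
go([-.071,-.025,.06])
im=env.snapshot("side")[:,:,::-1];cv2.imwrite("pics/s4.png",cv2.resize(im[190:340,270:470],(600,450)))
E
```

```text
time: 7.23
eef_pos: [0.5435, -0.0238, 0.0598]
tcp_rot: [-0.001, -0.137, 0.991, 0.0]
ft_force: [-3.6, -2.8, -0.1]
finger_gap: -0.002
time: 7.57
eef_pos: [0.5547, -0.0144, 0.0599]
tcp_rot: [-0.001, -0.137, 0.991, 0.001]
ft_force: [-4.4, 2.2, 0.4]
finger_gap: 0.002
t 7.57 box [-0.0717 -0.0244  0.0599] world [ 0.555 -0.014  0.06 ] F [-4.4  2.2  0.4] toolx yaw in box -3.14 q7 1.98
dp [-0.0007 -0.0006 -0.0001]
```

View pics/s4.png

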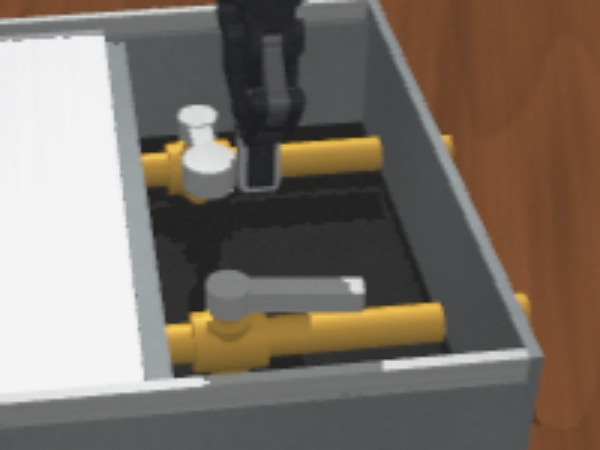

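The disc at (208,170) now sits almost straight left of its pivot at (197,118). I press on until the stop shows in the force.

```bash
python3 -m crank '[{"dp":[-0.003,0,0],"dr":[0,0,0]},{"dp":[-0.006,0,0],"dr":[0,0,0]},{"dp":[-0.006,0,0],"dr":[0,0,0]}]'
python3 -m crank '[{"dp":[-0.003,0,0],"dr":[0,0,0]},{"dp":[-0.005,0,0],"dr":[0,0,0]},{"dp":[-0.005,0,0],"dr":[0,0,0]}]'
python3 -c "
from h import *
go([-.09,-.025,.06])"
```

```text
time: 7.87
eef_pos: [0.5559, -0.0149, 0.0592]
tcp_rot: [-0.005, -0.136, 0.991, 0.001]
ft_force: [-15.5, 0.1, 8.4]
finger_gap: -0.003
time: 8.12
eef_pos: [0.5562, -0.0151, 0.0584]
tcp_rot: [-0.01, -0.135, 0.991, 0.001]
ft_force: [-25.1, -2.4, 13.1]
finger_gap: -0.004
t 8.12 box [-0.0705 -0.0254  0.0584] world [ 0.556 -0.015  0.058] F [-25.1  -2.4  13.1] toolx yaw in box -3.144 q7 1.97
dp [ 0.0195  0.0004 -0.0013]
```

The force rose to 25 N without further travel, so the handle is at its stop. I back off toward the front, rise and check.

```bash
python3 -m crank '[{"dp":[0.012,0,0],"dr":[0,0,0]},{"dp":[0.03,0,0],"dr":[0,0,0]},{"dp":[0.035,0,-0.03],"dr":[0,0,0]},{"dp":[0.035,0,-0.07],"dr":[0,0,0]},{"dp":[0.035,0,-0.11],"dr":[0,0,0]}]'
python3 -m crank '[{"dp":[0,0.04,-0.01],"dr":[0,0,0]},{"dp":[0,0.08,-0.02],"dr":[0,0,0]},{"dp":[0,0.12,-0.02],"dr":[0,0,0]},{"dp":[0,0.16,-0.02],"dr":[0,0,0]},{"dp":[0,0.2,-0.02],"dr":[0,0,0]}]' >/dev/null
python3 -m crank '[{"dp":[0,0.04,0],"dr":[0,0,0]},{"dp":[0,0.08,0],"dr":[0,0,0]},{"dp":[0,0.08,0],"dr":[0,0,0]},{"dp":[0,0.08,0],"dr":[0,0,0]}]'
python3 - <<'E'
from h import *
go()
a=[]
for n,x,y in(("top",190,115),("side",180,170)):
    im=env.snapshot(n)[:,:,::-1];s=240 if n=="top" else 280;a.append(cv2.resize(im[y:y+s,x:x+s],(400,400),interpolation=cv2.INTER_CUBIC))
cv2.imwrite("pics/end.png",np.hstack(a))
E
```

```text
time: 8.53
eef_pos: [0.5323, -0.023, 0.1715]
tcp_rot: [0.0, -0.136, 0.991, -0.0]
ft_force: [1.3, 1.3, 0.4]
finger_gap: 0.0
time: 9.28
eef_pos: [0.4567, 0.2505, 0.1909]
tcp_rot: [0.001, -0.139, 0.99, 0.001]
ft_force: [0.3, -1.3, -0.4]
finger_gap: -0.0
t 9.28 box [-0.0945  0.2571  0.1909] world [0.457 0.25  0.191] F [ 0.3 -1.3 -0.4] toolx yaw in box -3.136 q7 1.31
```

View pics/end.png

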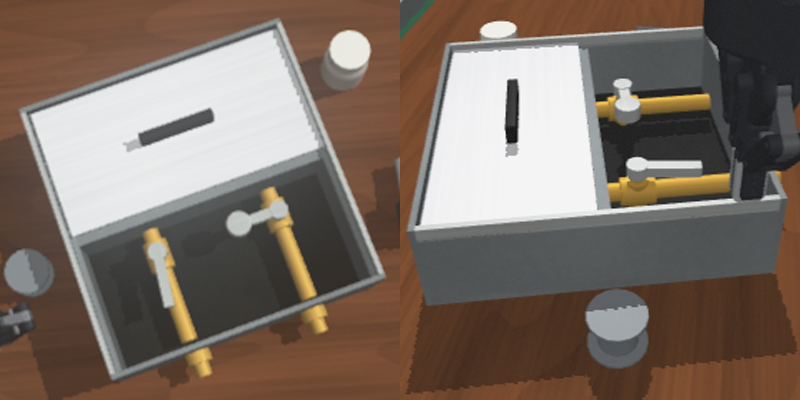

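The handle runs parallel to the box's y: pivot (280,209), disc (238,223), slope 0.33 against 0.34 for the rear rim. The cover is back, and the plain handle, spool and jar have not moved. I'm handing in.

```bash
python3 -c "
from station import env
env.finish_job()"
```

```text
the job is handed in; nothing more can be done
```

I slid the cover back by pushing its bar with the shut fingers, then pushed the disc-ended handle (the right-hand valve) round to its stop, and handed in at about 9.3 s. No verdict is reported.

- **Cover:** in the last picture it lies flat in its guides on the rear deck. From the final fingertip position I put it at about box x = +0.08 m, near the +0.082 m stop; I did not press it hard against the stop.
- **Disc handle:** the force rose to about 25 N with almost no further travel, which I took as the stop. In the top view the handle is parallel to the box's y axis to within about 1–2 degrees.
- **Left alone:** the straight handle, spool and jar look unchanged between pictures. The gearmotor was mostly outside the last crops, so I did not check it; the fingers stayed over the box on that side.
- **Clearance:** the arm ended clear of everything, with about 1 N on the wrist.

No check failed. The box outline fitted both cameras to a few pixels, and they agreed on the disc to about 2 mm but on the pivot only to about 8 mm sideways; I used a value between.

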